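File the top edge of a clamped stone plate

TASK

Pick up the flat file by its wooden grip and file the top edge of the stone plate that stands in the wooden jaws: three forward strokes towards the stop, the file level and square across the edge, pressing steadily at about 8 N (never over 20), each stroke beginning with the front quarter of the file on the edge and ending a little after its middle has passed over it. Lift the file clear of the stone on every return, so that the plate and its sled are never dragged back from the stop, and keep the gripper off the fixture. Afterwards lay the file down gently, flat and lengthwise along the middle of its board, let go, and leave the other things where they are.

Things in the scene. Friction and masses are not known exactly. Their poses are not given: they have to be found in the camera images.
- file_mid (a point): Centre of the loose hand file, half-way up: a flat dark steel blade 200 (x) x 32 (y) x 6 mm, ends alike, with a wooden grip rib 90 (x) x 24 (y) x 42 mm high on its middle. The underside is the filing face, 24 mm below this point; the rib's top is 24 mm above it. 0.2 to 0.45 kg. z is up. It starts flat on its board.
- board: The file's plywood board, 260 (x) x 100 (y) x 12 mm, fixed to the bench; origin at the centre of its underside.
- fixture: Wooden filing fixture screwed to the bench: base 220 (x) x 130 (y) x 20 mm, origin at the centre of its underside. It carries jaws on a sled, and at its +x end an upright stop, its top 70 mm above the bench. Strokes go along its +x, towards the stop. The stone plate stands on a rubber pad: it gives about 3.5 N per mm pressed down (12 mm at most) and springs back.
- jaw_top (a point): Centre of the top of the two jaws, 83 mm above the bench (jaws 93 mm in x, 100 in y); axes as the fixture's, +x = forward stroke. Between the jaws, at this point, a greenish stone plate 12 mm thick (x), 80 wide (y) stands proud. Its level top edge, to be filed, runs along y. It stands 9 to 27 mm above this point, different each time: to be felt or seen.
- sled (a joint): How far the sled with jaws and plate has been pulled back (towards the fixture's -x) from the stop, in m: 0 = against the stop (as it starts), at most 0.030. Only light friction (about 1 N) holds it, so a file dragged back while touching the stone pulls it off the stop; a forward stroke pushes it on.
- lapis: Bystander: lump of blue rough stone, 55 x 40 x 45 mm; origin under its centre.
- bowl: Bystander: small steel bowl, 80 mm across, 40 mm high; origin under its centre.
- offcut: Bystander: lump of pale rough stone, 70 x 50 x 45 mm; origin under its centre.
- brush: Bystander: a brush lying on the bench; origin at its underside.
Things that resemble listed ones, but are neither listed nor needed, are in the scene too. Of the things that look like the part that bears file_mid, the middle-sized one is meant.

How it is judged (in metres and radians):
On the way, in this order (a step that is already met when the one before it is completed fails the run):
1. first stroke: the front quarter of the file bears on the stone edge (over 2 N), square (0.25 rad) and level (0.2 rad) to it (contact force between file and fixture above 2 N and y of file_mid in the frame of jaw_top between -0.04 and 0.04 m and angle between the x axis of file_mid and the x axis of jaw_top, either way round below 0.25 rad and angle between file_mid's own z axis and vertical below 0.2 rad and x of file_mid in the frame of jaw_top below -0.05 m), for 0.1 s.
2. first stroke: still bearing half-way through (contact force between file and fixture above 2 N and y of file_mid in the frame of jaw_top between -0.04 and 0.04 m and angle between the x axis of file_mid and the x axis of jaw_top, either way round below 0.25 rad and angle between file_mid's own z axis and vertical below 0.2 rad and x of file_mid in the frame of jaw_top between -0.042 and -0.01 m), for 0.05 s.
3. first stroke: still bearing as the middle of the file passes over the edge (contact force between file and fixture above 2 N and y of file_mid in the frame of jaw_top between -0.04 and 0.04 m and angle between the x axis of file_mid and the x axis of jaw_top, either way round below 0.25 rad and angle between file_mid's own z axis and vertical below 0.2 rad and x of file_mid in the frame of jaw_top above 0 m), for 0.05 s.
4. first return: the file is off the stone and drawn back behind it (contact force between file and fixture below 0.05 N and x of file_mid in the frame of jaw_top below -0.045 m), for 0.1 s.
5. second stroke: the front quarter of the file bears on the stone edge (over 2 N), square (0.25 rad) and level (0.2 rad) to it (all of step 1), for 0.1 s.
6. second stroke: still bearing half-way through (all of step 2), for 0.05 s.
7. second stroke: still bearing as the middle of the file passes over the edge (all of step 3), for 0.05 s.
8. second return: the file is off the stone and drawn back behind it (all of step 4), for 0.1 s.
9. third stroke: the front quarter of the file bears on the stone edge (over 2 N), square (0.25 rad) and level (0.2 rad) to it (all of step 5), for 0.1 s.
10. third stroke: still bearing as the middle of the file passes over the edge (all of step 7), for 0.05 s.
At the end, for the whole second after the job is handed in: After three full forward strokes in contact, the file lies flat and still on its board, filing face down (tilt under 0.08 rad), its centre within 35 mm of the board's centre along each board axis and its length within 0.3 rad of the board's; the sled is within 4 mm of its stop (x of file_mid in the frame of board between -0.035 and 0.035 m and y of file_mid in the frame of board between -0.035 and 0.035 m and z of file_mid in the frame of board between 0.032 and 0.04 m and angle between file_mid's own z axis and vertical below 0.08 rad and angle between the x axis of file_mid and the x axis of board, either way round below 0.3 rad and contact force between file and board above 0.5 N and linear speed of file below 0.02 m/s and value of joint sled below 0.004 m); the robot touches nothing.
It fails at once if the file dragged the stone and its sled back from the stop (more than 4 mm) (value of joint sled above 0.004 m).
It fails at once if the file bore on the stone or fixture with more than 20 N (contact force between file and fixture above 20 N).
It fails at once if the robot itself pushed on the fixture or stone (contact force between any of the fingers, the arm and fixture above 2 N).
It fails at once if the file was dropped (moving at over 0.4 m/s with no finger on it) (linear speed of file above 0.4 m/s and contact force between the fingers and file below 0.05 N).
It fails at once if a bystander (a stone lump, the bowl or the brush) was moved by more than 20 mm (distance of any of lapis, bowl, offcut, brush from where it was at the start of the episode above 0.02 m).
It also fails if it takes over 72 s, if anything falls off the work surface, if the arm or the gripper's body presses on something with over 40 N, if the wrist force passes 120 N, or if a joint passes its speed limit or range.

ROBOT

A 6-joint arm with a two-finger parallel gripper is mounted at the origin on the work surface. World frame = base frame: x ahead of the robot, y to its left, z up, the work surface at z = 0. Lengths are in mm, angles in rad, forces in N, time in s.
With the tool pointing down it reaches from about 300 to 875 mm from the base axis. Payload 6.4 kg.
Tool frame: the origin (TCP) lies on the mounting face of the last link; the fingertips stand 166 mm ahead of it and the grasp point (between the pads) lies 147 mm ahead of it (arm.tips_ahead is the distance from the TCP to the fingertips, in mm); z points along the fingers, y is the line along which they close (so a half turn about z gives the same grasp; the last joint's range is limited). The gripper opens to 88 mm and grips with 3 to 60 N. Pads are 18 mm wide; open, the fingers measure 123 mm over their backs; the gripper's body (75 mm by 187 mm) begins 45 mm behind the grasp point.
Start: joints at [-1.432, 0.181, 1.607, -0, 1.354, -0.206], TCP at [194.372, -541.168, 404.714] pointing down, gripper open.
Joint ranges: [-2.99, 2.99], [-0.89, 2.07], [0.3, 2.58], [-1.14, 4.28], [0, 2.63], [-3.12, 3.12]. Speed limits (rad/s): [2.57, 2.57, 3.01, 3.14, 3.14, 3.14].

INTERFACE

Orientations are given as a rotation vector (axis times angle).
In Python, from workcell import status, optics, arm gives the robot as it stands.
- The arm moves only by the tool apply_moves, never from a script. Its argument "deltas" is one flat list of numbers, 4 for each row, row after row: the shift along the tool's x, y, z in mm, then the turn about the tool's z in rad. A call has 1 to 20 rows; each row is the pose to reach, as a shift and turn from the pose commanded when the call began, along the tool's axes at that moment; what a row does not reach only later rows make up. A row lasts 1/10 s, in which the tool goes at most 50 mm and 8.59 degrees, less where a joint would pass 70% of its speed; a pose out of reach is approached as far as the arm can. A call with a gripper value outside its range is refused whole. "fingers" is the finger opening in mm, from 0 to 88.1, set as the call begins (left out, the last holds). The fingers move at their own pace and stop on an object; "force" is the grip in N (left out, the last holds). Time passes only in rows, so rows that repeat a pose let the fingers close. It gives the time, the measured TCP pose, the force, the opening and the grip force at its end, in the units of the state.
- status.sense(): the state, without advancing time (a new reading comes with each control period).
- optics.read_camera(name): name is "scene" or "top" or "wrist"; returns the picture (400x640x3 uint8, red, green, blue); there is no depth.
- optics.calibration(name): a dict with "fov_y" (degrees; the focal length in pixels is half the picture's height over the tangent of half this angle, whatever the lens; pixels are square), "cx", "cy" (the principal point, pixels), "R" (3x3) and "t" (3): a world point X has camera coordinates R X + t; the wrist camera has in their place "tool_from_camera" (4x4, takes a point from camera to tool coordinates, whose origin is the TCP and whose axes are the flange's). Camera axes: x right, y down, z forward; pixel columns grow to the right and rows downward; lengths in mm; the calibration is good to about 2 mm. A picture is of the moment at which its call begins: read the wrist's pose just before it. calibration takes no time and is no camera call.
- arm.sign_off(): hands the job in; it is judged then, once.
The state is a dict: "time_s": time; "joints": joint angles; "qd": joint speeds; "effort": joint torques, N m; "position": TCP position; "ee_rot": TCP orientation; "ft_force": force on the tool from outside, world axes, zero at the start; "ft_torque": the same for the moment, N m; "grip_width": finger opening in mm; "gripper_force": force on a finger pad.
Only numpy, scipy, OpenCV 4.12 (cv2) and the standard library are available. Lean on these libraries where they do the work, as an engineer would, in place of code of your own. Each camera call takes 0.05 s, during which the arm holds its last target. There are 200 camera calls.

## Working session

There is one attempt and no reset: what is moved stays moved. The work goes in short steps, Python scripts to look and compute and a tool call to move; the robot and the scene stay as the last step left them, time stands still between calls to the robot, and variables do not carry over. Pictures are saved under pics/ and viewed, at most 10 in all, crops included, and the job is handed in when it is done.

Besides the shell and the picture viewer there is one more tool, called after ">>>" in YAML: its name, and indented under it one key for each argument. apply_moves: Moves the arm, as the interface text tells. Its arguments: {"type":"object","properties":{"deltas":{"type":"array","items":{"type":"number"}},"fingers":{"type":"number"},"force":{"type":"number"}},"required":["deltas"]}

```bash
mkdir -p pics; python3 - <<'E'
from workcell import status, optics, arm
import cv2
for n in ("top","scene"):
    cv2.imwrite(f"pics/{n}0.png",optics.read_camera(n)[:,:,::-1])
    print(n,optics.calibration(n))
print(optics.calibration("wrist"),arm.tips_ahead)
s=status.sense();print(s)
E
```

```text
top {'fov_y': 51.09675252989079, 'cx': 317.48425743757707, 'cy': 200.76747709876759, 'R': array([[-0.00515048, -0.99995272,  0.00824786],
       [-0.99282948,  0.00412838, -0.11946794],
       [ 0.11942824, -0.00880403, -0.9928038 ]]), 't': array([-3.67876060e-01,  5.54492062e+02,  1.13808544e+03])}
scene {'fov_y': 54.5535370908083, 'cx': 317.371015696945, 'cy': 200.65378623188508, 'R': array([[-0.88340557,  0.46860193,  0.00261342],
       [ 0.2658578 ,  0.50577052, -0.82068009],
       [-0.38589406, -0.72429856, -0.57138198]]), 't': array([ 490.08668198,  -82.744129  , 1195.53930576])}
{'fov_y': 63.85009710938031, 'cx': 318.3274740940138, 'cy': 202.74659262833308, 'tool_from_camera': array([[ 2.46811525e-04, -9.57303727e-01, -2.89083921e-01,
         7.45402171e+01],
       [ 9.99999894e-01,  3.48776258e-04, -3.01204276e-04,
        -4.17167983e-02],
       [ 3.89169584e-04, -2.89083816e-01,  9.57303711e-01,
         2.02220570e+01],
       [ 0.00000000e+00,  0.00000000e+00,  0.00000000e+00,
         1.00000000e+00]])} 166.0
{'time_s': 0.1, 'joints': array([-1.43226019e+00,  1.81424294e-01,  1.60788477e+00,  1.44630880e-05,
        1.35379530e+00, -2.06254558e-01]), 'qd': array([ 0.0012438 , -0.00296951, -0.00137265,  0.0003645 , -0.00075552,
       -0.0007525 ]), 'effort': array([ 4.94736105e-04, -4.34824383e+01, -3.42695224e+01,  7.04572094e-02,
        3.40708334e-02, -4.32394575e-05]), 'position': array([ 194.36146038, -540.91834629,  403.9351426 ]), 'ee_rot': array([-3.09353670e+00, -5.38653299e-01, -1.02506797e-04]), 'ft_force': array([-0.47440866, -0.20844234,  0.93842671]), 'ft_torque': array([ 0.02927659, -0.00814925,  0.04074976]), 'gripper_force': 0.0, 'grip_width': 87.9616326888912}
```

View pics/top0.png

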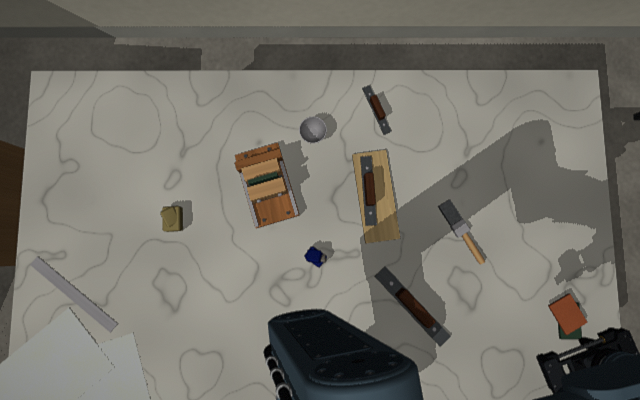

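View pics/scene0.png

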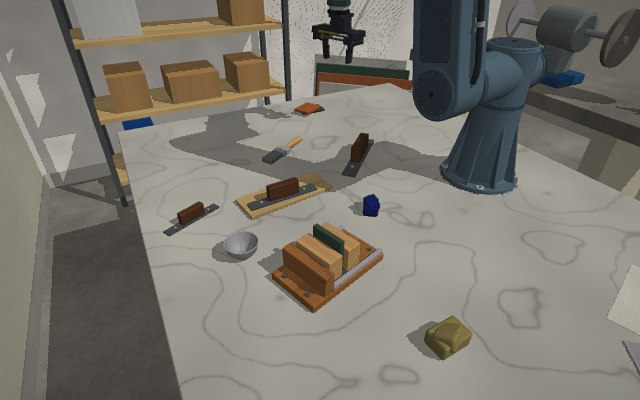

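Look-alike files in the top view: a small one at (377,108), one on the board at (369,190), and a large one at (413,307). The middle-sized one is the one on the board. The fixture is at (267,185), with its stop at the upper end (258,155). The bystanders are the lapis (316,257), the bowl (313,128), the brush (462,232) and the offcut (172,218). I'll check the choice in a close crop.

```bash
python3 - <<'E'
import cv2
a=cv2.imread("pics/top0.png")[120:255,225:415]
cv2.imwrite("pics/topc.png",cv2.resize(a,None,fx=4,fy=4,interpolation=cv2.INTER_CUBIC))
E
```

```text
(no output)
```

View pics/topc.png

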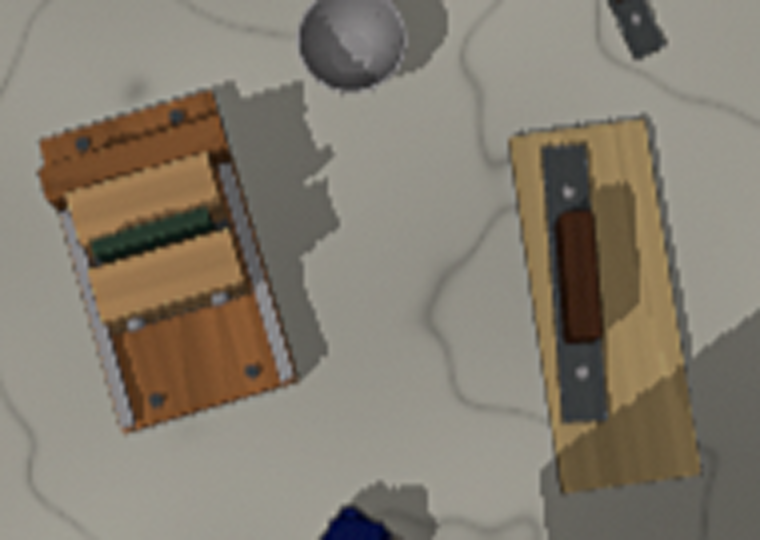

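```bash
cat > h.py <<'E'
from workcell import status, optics, arm
import numpy as np
from scipy.spatial.transform import Rotation as Ro
def ray(name,pts,z,pose=None):
    c=optics.calibration(name); f=200/np.tan(np.radians(c['fov_y']/2))
    pts=np.atleast_2d(pts).astype(float)
    d=np.c_[(pts-[c['cx'],c['cy']])/f,np.ones(len(pts))]
    if name=='wrist':
        T=c['tool_from_camera']; p,rv=pose; R=Ro.from_rotvec(rv).as_matrix()
        o=R@T[:3,3]+p; d=d@(R@T[:3,:3]).T
    else: o=-c['R'].T@c['t']; d=d@c['R']
    return o+d*((z-o[2])/d[:,2])[:,None]
def proj(name,X,pose=None):
    c=optics.calibration(name); f=200/np.tan(np.radians(c['fov_y']/2)); X=np.atleast_2d(X).astype(float)
    if name=='wrist':
        T=c['tool_from_camera']; p,rv=pose; R=Ro.from_rotvec(rv).as_matrix()
        q=((X-p)@R-T[:3,3])@T[:3,:3]
    else: q=X@c['R'].T+c['t']
    return q[:,:2]/q[:,2:]*f+[c['cx'],c['cy']]
def rep(n,P):
    P=P[:,:2]; r=cv2.minAreaRect(P.astype(np.float32)) if 0 else None
    m=P.mean(0); a=(P[0]+P[1]-P[2]-P[3])/2; b=(P[1]+P[2]-P[0]-P[3])/2
    print(n,'c',m.round(1),'L %.1f W %.1f yaw %.3f'%(np.hypot(*a),np.hypot(*b),np.arctan2(a[1],a[0])))
E
python3 - <<'E'
from h import *
cr=lambda L:(np.array(L)+.5)/4-.5+[225,120]
rep('blade',ray('top',cr([(541,146),(586,143),(607,420),(562,422)]),18))
rep('rib',ray('top',cr([(557,211),(593,209),(602,340),(567,342)]),60))
rep('board',ray('top',cr([(509,137),(645,116),(700,472),(563,493)]),12))
rep('jaws',ray('top',cr([(66,198),(210,153),(245,282),(103,322)]),83))
for h in(92,101,110):rep('stone%d'%h,ray('top',cr([(90,240),(210,208),(214,224),(95,262)]),h))
P=ray('top',cr([(127,431),(297,381)]),20);print(P, np.hypot(*(P[1]-P[0])[:2]))
Q=ray('top',cr([(38,140),(212,92)]),70);print(Q,np.hypot(*(Q[1]-Q[0])[:2]))
s=status.sense(); R=Ro.from_rotvec(s['ee_rot']).as_matrix();print(R.round(3))
E
```

```text
blade c [ 586.7 -147.4] L 199.2 W 32.2 yaw 0.056
rib c [ 584.8 -146. ] L 91.1 W 24.5 yaw 0.052
board c [ 572.4 -169.4] L 258.9 W 99.1 yaw 0.129
jaws c [607.5 142.2] L 90.0 W 100.1 yaw 0.282
stone92 c [609.3 143.7] L 13.3 W 82.9 yaw 0.240
stone101 c [607.7 142.5] L 13.1 W 82.2 yaw 0.240
stone110 c [606.2 141.4] L 13.0 W 81.5 yaw 0.240
[[481.57761034 168.8306929   20.        ]
 [516.24078494  49.59910407  20.        ]] 124.1680613010471
[[678.4900158  225.37340925  70.        ]
 [711.85224366 106.3583024   70.        ]] 123.60272612815866
[[ 0.941  0.338 -0.   ]
 [ 0.338 -0.941  0.001]
 [ 0.    -0.001 -1.   ]]
```

```bash
cat >> h.py <<'E'
def goto(x,y,z,yaw,cmd=None):
    "tool-axis shift and turn from the commanded (or measured) x,y,z,yaw, tool pointing down"
    s=status.sense(); R=Ro.from_rotvec(s['ee_rot']).as_matrix()
    c=cmd if cmd is not None else [*s['position'],np.arctan2(R[1,0],R[0,0])]
    d=np.array([x,y,z])-c[:3]; k=c[3]
    print('t %.2f'%s['time_s'],'meas',s['position'].round(1),'yaw %.3f tilt %s'%(np.arctan2(R[1,0],R[0,0]),R[:2,2].round(4)),'F',s['ft_force'].round(1),'w %.1f'%s['grip_width'])
    print('shift %.1f %.1f %.1f turn %.3f'%(d[0]*np.cos(k)+d[1]*np.sin(k),d[0]*np.sin(k)-d[1]*np.cos(k),-d[2],k-yaw))
E
python3 - <<'E'
from h import *
u=np.array([np.cos(.055),np.sin(.055)])
p=np.array([586,-146.7])+22*u; print(p)
goto(*p,320,.055,[194.372,-541.168,404.714,.345])
E
```

```text
[ 607.96673339 -145.49060995]
t 0.10 meas [ 194.4 -540.9  403.9] yaw 0.345 tilt [-0.0002  0.0015] F [-0.5 -0.2  0.9] w 88.0
shift 523.0 -232.5 84.7 turn 0.290
```

>>> apply_moves:
  deltas: [20, -9, 0, 0, 55, -25, 0, 0.02, 95, -42, 0, 0.05, 135, -60, 0, 0.08, 175, -78, 0, 0.1, 215, -96, 5, 0.12, 255, -113, 10, 0.15, 295, -131, 20, 0.18, 335, -149, 30, 0.2, 375, -167, 40, 0.22, 415, -184, 50, 0.25, 450, -200, 60, 0.27, 480, -213, 70, 0.29, 505, -224, 78, 0.29, 518, -230, 83, 0.29, 523, -232.5, 84.7, 0.29, 523, -232.5, 84.7, 0.29, 523, -232.5, 84.7, 0.29, 523, -232.5, 84.7, 0.29]
  fingers: 60
  force: 60

```text
time_s: 2.0
position: [607.5, -146.7, 320.6]
ee_rot: [3.14, 0.084, 0.001]
ft_force: [-0.3, 0.3, 0.2]
grip_width: 60.0
gripper_force: 0.0
```

```bash
python3 - <<'E'
from h import *
import cv2
s=status.sense(); pose=(s['position'],s['ee_rot'])
im=optics.read_camera('wrist')[:,:,::-1].copy()
cv2.imwrite("pics/w1.png",im)
goto(608,-145.5,320,.055)
np.savez('w1.npz',p=pose[0],r=pose[1])
E
```

```text
t 2.05 meas [ 607.6 -146.6  320.6] yaw 0.053 tilt [ 0.0006 -0.0004] F [-0.3  0.2  0.2] w 60.1
shift 0.5 -1.0 0.6 turn -0.002
```

View pics/w1.png

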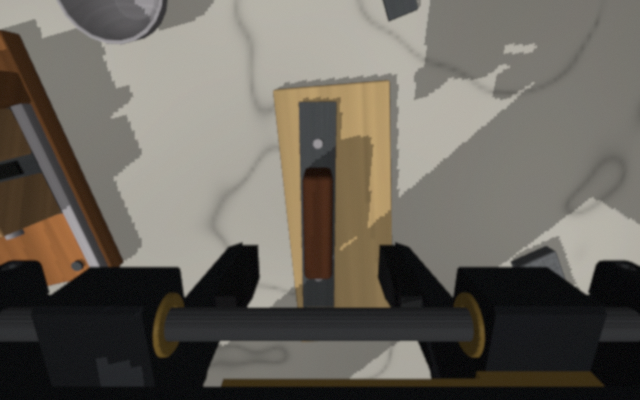

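```bash
python3 - <<'E'
from h import *
d=np.load('w1.npz'); pose=(d['p'],d['r'])
A=ray('wrist',[(300,101),(337,101)],18,pose); print('bladefront',A.round(1))
H=ray('wrist',[(318,144),(318,279)],18,pose); print(H.round(1),H.mean(0), np.arctan2(*(H[0]-H[1])[1::-1]))
rep('rib',ray('wrist',[(304,177),(331,177),(331.5,278),(302.5,278)],60,pose))
print(ray('wrist',[(274,90),(389,80)],12,pose).round(1))
E
```

```text
bladefront [[ 685.1 -127.2   18. ]
 [ 686.8 -158.2   18. ]]
[[ 650.3 -144.2   18. ]
 [ 518.2 -151.2   18. ]] [ 584.25163797 -147.69511136   18.        ] 0.05335046388873204
rib c [ 586.8 -147. ] L 86.7 W 22.5 yaw 0.048
[[ 692.9 -104.5   12. ]
 [ 706.1 -201.    12. ]]
```

>>> apply_moves:
  deltas: [0, 0, 20, 0, 0, 0, 50, 0, 0, 0, 80, 0, 0, 0, 105, 0, 0, 0, 122, 0, 0, 0, 129, 0, 0, 0, 131, 0, 0, 0, 131, 0, 0, 0, 131, 0]

```text
time_s: 2.95
position: [608.7, -145.8, 190.5]
ee_rot: [3.139, 0.086, 0.003]
ft_force: [0.7, 1.1, -0.4]
grip_width: 59.8
gripper_force: 0.0
```

>>> apply_moves:
  deltas: [0, 0, 0, 0, 0, 0, 0, 0, 0, 0, 0, 0, 0, 0, 0, 0, 0, 0, 0, 0, 0, 0, 0, 0, 0, 0, 0, 0, 0, 0, 0, 0]
  fingers: 10
  force: 60

```text
time_s: 3.75
position: [608.0, -145.6, 189.1]
ee_rot: [3.14, 0.086, 0.0]
ft_force: [0.2, -0.8, 1.0]
grip_width: 23.3
gripper_force: 60.0
```

>>> apply_moves:
  deltas: [0, 0, -5, 0, 0, 0, -15, 0, 0, 0, -30, 0, 0, 0, -50, 0, 0, 0, -70, 0, 0, 0, -90, 0, 0, 0, -105, 0, 0, 0, -115, 0, 0, 0, -120, 0, 0, 0, -120, 0, 0, 0, -120, 0]

```text
time_s: 4.85
position: [607.7, -145.5, 308.1]
ee_rot: [-3.14, -0.086, 0.002]
ft_force: [-0.2, -0.2, -3.6]
grip_width: 23.7
gripper_force: 60.0
```

```bash
python3 - <<'E'
from h import *
import cv2
a=cv2.imread("pics/scene0.png")[210:310,265:390]
cv2.imwrite("pics/sc.png",cv2.resize(a,None,fx=6,fy=6,interpolation=cv2.INTER_CUBIC))
u=np.array([np.cos(.278),np.sin(.278)]); p=np.array([607.5,142.5])-42*u; print(p)
goto(*p,310,.278,[608,-146.5,309,.055])
goto(*p,310,.278)
E
```

```text
[567.11253846 130.97381458]
t 4.85 meas [ 607.7 -145.5  308.1] yaw 0.055 tilt [-0.0014  0.0006] F [-0.2 -0.2 -3.6] w 23.7
shift -25.6 -279.3 -1.0 turn -0.223
t 4.85 meas [ 607.7 -145.5  308.1] yaw 0.055 tilt [-0.0014  0.0006] F [-0.2 -0.2 -3.6] w 23.7
shift -25.4 -278.3 -1.9 turn -0.223
```

View pics/sc.png

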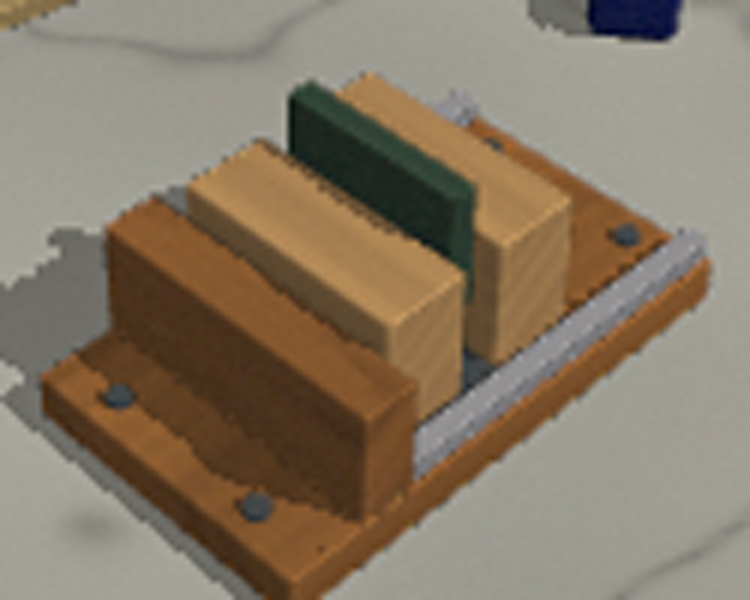

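```bash
python3 - <<'E'
from h import *
k=.278;M=np.array([[np.cos(k),-np.sin(k)],[np.sin(k),np.cos(k)]])
def pr(L,z):
    P=np.c_[np.array(L)@M.T+[607.5,142.5],np.full(len(L),z)]
    return ((proj('scene',P)-[265,210]+.5)*6-.5).round(0).tolist()
print('jaw',pr([(46.5,-50),(46.5,50),(6,50),(6,-50)],83),'meas 188,187 390,325 465,275 262,140')
for h in(92,96,100,104,108,112):print(h,pr([(6,-40),(6,40),(-6,40),(-6,-40)],h))
print('meas 288,93 455,205 475,183 312,80')
E
```

```text
jaw [[180.0, 176.0], [383.0, 322.0], [469.0, 263.0], [265.0, 126.0]] meas 188,187 390,325 465,275 262,140
92 [[284.0, 119.0], [448.0, 228.0], [472.0, 212.0], [308.0, 104.0]]
96 [[284.0, 110.0], [448.0, 219.0], [473.0, 203.0], [308.0, 95.0]]
100 [[284.0, 101.0], [449.0, 210.0], [473.0, 194.0], [308.0, 87.0]]
104 [[284.0, 92.0], [449.0, 201.0], [474.0, 185.0], [308.0, 78.0]]
108 [[284.0, 83.0], [449.0, 192.0], [474.0, 175.0], [308.0, 69.0]]
112 [[284.0, 74.0], [450.0, 183.0], [475.0, 166.0], [308.0, 60.0]]
meas 288,93 455,205 475,183 312,80
```

>>> apply_moves:
  deltas: [-1, -10, 0, 0, -3, -35, 0, -0.02, -6, -65, 0, -0.05, -9, -100, 0, -0.08, -12, -135, 0, -0.11, -15, -170, 0, -0.14, -18, -205, 0, -0.17, -21, -235, 0, -0.19, -23, -258, 0, -0.21, -25, -272, 0, -0.22, -25.5, -278.5, 0, -0.223, -25.5, -278.5, 0, -0.223, -25.5, -278.5, 0, -0.223, -25.5, -278.5, 0, -0.223, -25.5, -278.5, 0, -0.223, -25.5, -278.5, 0, -0.223]

```text
time_s: 6.45
position: [567.5, 130.5, 309.0]
ee_rot: [3.112, 0.433, 0.0]
ft_force: [0.3, 0.6, -4.0]
grip_width: 23.3
gripper_force: 60.0
```

>>> apply_moves:
  deltas: [0, 0, 5, 0, 0, 0, 12, 0, 0, 0, 17, 0, 0, 0, 20, 0, 0, 0, 20, 0, 0, 0, 20, 0]

```text
time_s: 7.05
position: [567.3, 131.2, 288.9]
ee_rot: [-3.111, -0.435, 0.0]
ft_force: [0.2, 0.1, -2.3]
grip_width: 23.4
gripper_force: 60.0
```

```bash
python3 - <<'E'
from h import *
s=status.sense(); print(s['ft_force'],s['ft_torque'])
goto(567.1,131,289,.278)
E
```

```text
[ 0.20176243  0.08122272 -2.31780821] [ 0.0136095  -0.12986976  0.04757269]
t 7.05 meas [567.3 131.2 288.9] yaw 0.278 tilt [-0.0001 -0.    ] F [ 0.2  0.1 -2.3] w 23.4
shift -0.3 0.1 -0.1 turn -0.000
```

>>> apply_moves:
  deltas: [0, 0, 1, 0, 0, 0, 2, 0, 0, 0, 2, 0, 0, 0, 2, 0]

```text
time_s: 7.45
position: [567.3, 131.1, 287.1]
ee_rot: [-3.111, -0.435, -0.0]
ft_force: [-0.0, 0.5, -3.2]
grip_width: 23.7
gripper_force: 60.0
```

```bash
python3 -c "
from h import *
s=status.sense(); print(s['ft_force'],s['ft_torque'],s['position'])"
```

```text
[-0.02940021  0.54734974 -3.20432946] [ 0.05052001 -0.03869423 -0.00253332] [567.28256843 131.12606193 287.07467534]
```

>>> apply_moves:
  deltas: [0, 0, 1, 0, 0, 0, 2, 0, 0, 0, 2, 0, 0, 0, 2, 0]

```text
time_s: 7.85
position: [567.3, 131.1, 284.9]
ee_rot: [-3.111, -0.435, 0.0]
ft_force: [-0.4, 0.0, -2.7]
grip_width: 23.3
gripper_force: 60.0
```

```bash
python3 -c "
from h import *
s=status.sense(); print(s['ft_force'],s['ft_torque'],s['position'])"
```

```text
[-0.39099563  0.00738113 -2.70486023] [ 0.03996256 -0.05313353  0.01494896] [567.26360349 131.11778911 284.94182966]
```

>>> apply_moves:
  deltas: [0, 0, 1, 0, 0, 0, 1.5, 0, 0, 0, 1.5, 0, 0, 0, 1.5, 0]

```text
time_s: 8.25
position: [567.3, 131.1, 283.5]
ee_rot: [3.111, 0.435, -0.0]
ft_force: [0.3, -0.2, -3.0]
grip_width: 23.9
gripper_force: 60.0
```

```bash
python3 -c "
from h import *
s=status.sense(); print(s['ft_force'],s['ft_torque'],s['position'])"
```

```text
[ 0.33725809 -0.15454226 -3.0251564 ] [-0.04224631 -0.05110231  0.04397298] [567.27378401 131.10719745 283.51390038]
```

>>> apply_moves:
  deltas: [0, 0, 0.5, 0, 0, 0, 1, 0, 0, 0, 1, 0, 0, 0, 1, 0]

```text
time_s: 8.65
position: [567.4, 131.1, 282.7]
ee_rot: [3.111, 0.435, 0.001]
ft_force: [-0.4, 0.2, -0.7]
grip_width: 23.6
gripper_force: 60.0
```

```bash
python3 -c "
from h import *
s=status.sense(); print(s['ft_force'],s['ft_torque'],s['position'])"
```

```text
[-0.38715962  0.1563033  -0.65983723] [-0.00220855 -0.03731617 -0.03676112] [567.37826197 131.10242025 282.74616753]
```

>>> apply_moves:
  deltas: [0, 0, 0.5, 0, 0, 0, 1, 0, 0, 0, 1, 0, 0, 0, 1, 0]

```text
time_s: 9.05
position: [567.4, 131.1, 281.8]
ee_rot: [3.111, 0.435, 0.001]
ft_force: [-1.6, -0.3, 1.7]
grip_width: 23.9
gripper_force: 60.0
```

```bash
python3 -c "
from h import *
s=status.sense(); print(s['ft_force'],s['ft_torque'],s['position'])"
```

```text
[-1.60717693 -0.3041207   1.70148875] [ 0.06823219  0.0093926  -0.03875731] [567.39641011 131.12117849 281.80033102]
```

>>> apply_moves:
  deltas: [0, 0, 0.5, 0, 0, 0, 0.8, 0, 0, 0, 0.8, 0, 2, 0, 0.8, 0, 5, 0, 0.8, 0, 9, 0, 0.8, 0, 13, 0, 0.8, 0, 17, 0, 0.8, 0, 21, 0, 0.8, 0, 25, 0, 0.8, 0, 29, 0, 0.8, 0, 33, 0, 0.8, 0]

```text
time_s: 10.25
position: [598.8, 140.1, 280.7]
ee_rot: [3.111, 0.435, -0.003]
ft_force: [-5.0, -1.5, 5.8]
grip_width: 23.7
gripper_force: 60.0
```

```bash
python3 -c "
from h import *
s=status.sense(); print(s['ft_force'],s['ft_torque'],s['position'])"
```

```text
[-4.97583867 -1.50064929  5.83269   ] [-0.22944432  0.73383987  0.00561371] [598.81807859 140.11827745 280.73591137]
```

>>> apply_moves:
  deltas: [4, 0, 0, 0, 8, 0, 0, 0, 12, 0, 0, 0, 16, 0, -0.1, 0, 20, 0, -0.2, 0, 24, 0, -0.2, 0, 28, 0, -0.2, 0]

```text
time_s: 10.95
position: [625.7, 147.8, 280.8]
ee_rot: [3.111, 0.435, -0.004]
ft_force: [-5.2, -1.2, 6.4]
grip_width: 23.2
gripper_force: 60.0
```

```bash
python3 -c "
from h import *
s=status.sense(); print(s['ft_force'],s['ft_torque'],s['position'])"
```

```text
[-5.2459576  -1.20462796  6.42290679] [-0.28332378  0.9469643   0.03666924] [625.68262913 147.77716647 280.77814123]
```

>>> apply_moves:
  deltas: [4, 0, -0.1, 0, 8, 0, -0.2, 0, 12, 0, -0.3, 0, 15, 0, -0.3, 0, 15, 0, -0.3, 0]

```text
time_s: 11.45
position: [640.5, 152.0, 281.0]
ee_rot: [-3.111, -0.435, 0.001]
ft_force: [-3.8, -0.8, 4.3]
grip_width: 23.3
gripper_force: 60.0
```

```bash
python3 -c "
from h import *
s=status.sense(); print(s['ft_force'],s['ft_torque'],s['position'])"
```

```text
[-3.79079095 -0.80099979  4.28794888] [-0.25174111  0.76150681 -0.00290629] [640.47272418 151.97555646 281.0227873 ]
```

>>> apply_moves:
  deltas: [0, 0, -3, 0, 0, 0, -10, 0, 0, 0, -18, 0, 0, 0, -20, 0, -8, 0, -20, 0, -22, 0, -20, 0, -40, 0, -20, 0, -56, 0, -20, 0, -68, 0, -20, 0, -75, 0, -20, 0, -76, 0, -20, 0, -76, 0, -20, 0, -76, 0, -20, 0, -76, 0, -20, 0]

```text
time_s: 12.85
position: [567.7, 131.2, 301.2]
ee_rot: [-3.111, -0.435, -0.0]
ft_force: [0.7, -0.4, -3.3]
grip_width: 23.6
gripper_force: 60.0
```

```bash
python3 - <<'E'
from h import *
import cv2
s=status.sense(); print(s['ft_force'],s['ft_torque'],s['position'])
a=optics.read_camera('scene')[:,:,::-1][150:310,230:410]
cv2.imwrite("pics/s2.png",cv2.resize(a,None,fx=4,fy=3.6,interpolation=cv2.INTER_CUBIC) if 0 else cv2.resize(a,None,fx=3.6,fy=3.6))
E
```

```text
[ 0.70509949 -0.35345332 -3.31082606] [ 0.04898171 -0.0122391  -0.02020873] [567.67686582 131.17365407 301.20559493]
```

View pics/s2.png

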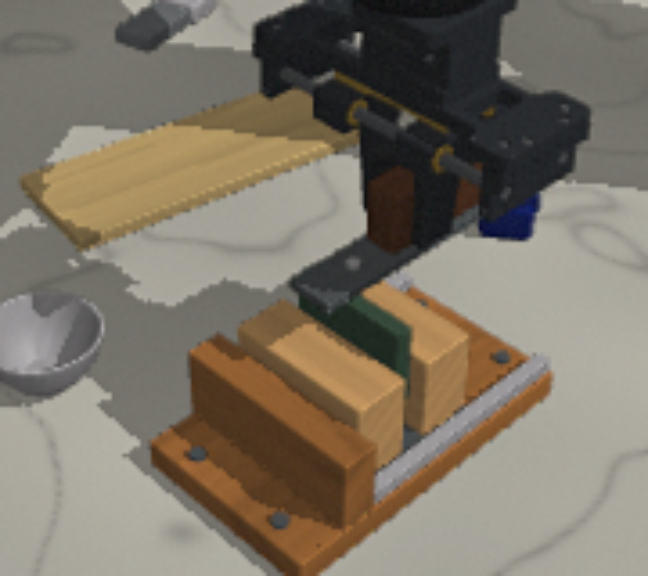

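>>> apply_moves:
  deltas: [0, 0, 6, 0, 0, 0, 12, 0, 0, 0, 16, 0, 0, 0, 18, 0, 0, 0, 19, 0, 0, 0, 19.7, 0, 0, 0, 20.2, 0, 0, 0, 20.5, 0, 0, 0, 20.5, 0, 0, 0, 20.5, 0, 0, 0, 20.5, 0]

```text
time_s: 14.0
position: [567.4, 131.1, 281.0]
ee_rot: [3.111, 0.435, 0.001]
ft_force: [-4.1, -0.1, 4.3]
grip_width: 23.4
gripper_force: 60.0
```

>>> apply_moves:
  deltas: [2, 0, 0, 0, 5, 0, 0, 0, 9, 0, 0, 0, 13, 0, 0, 0, 17, 0, 0, 0, 21, 0, 0, 0, 25, 0, 0, 0, 29, 0, 0, 0, 33, 0, 0, 0]

```text
time_s: 14.9
position: [599.4, 140.1, 280.9]
ee_rot: [3.111, 0.435, -0.001]
ft_force: [-4.6, -1.4, 6.2]
grip_width: 23.7
gripper_force: 60.0
```

```bash
python3 -c "
from h import *
s=status.sense(); print(s['ft_force'],s['ft_torque'],s['position'])"
```

```text
[-4.59064036 -1.38318595  6.15604339] [-0.2169345   0.7808889   0.03459109] [599.36542369 140.08415947 280.89123447]
```

>>> apply_moves:
  deltas: [4, 0, 0, 0, 8, 0, 0, 0, 12, 0, -0.1, 0, 16, 0, -0.2, 0, 20, 0, -0.2, 0, 24, 0, -0.2, 0, 28, 0, -0.3, 0, 32, 0, -0.3, 0, 36, 0, -0.4, 0, 40, 0, -0.5, 0, 43, 0, -0.5, 0, 43, 0, -0.5, 0]

```text
time_s: 16.1
position: [640.7, 152.0, 281.1]
ee_rot: [-3.111, -0.435, -0.0]
ft_force: [-2.4, -0.5, 3.5]
grip_width: 23.3
gripper_force: 60.0
```

>>> apply_moves:
  deltas: [0, 0, -3, 0, 0, 0, -10, 0, 0, 0, -18, 0, 0, 0, -20, 0, -8, 0, -20, 0, -22, 0, -20, 0, -40, 0, -20, 0, -56, 0, -20, 0, -68, 0, -20, 0, -75, 0, -20, 0, -76, 0, -20, 0, -76, 0, -20, 0, -76, 0, -20, 0, -76, 0, -20, 0]

```text
time_s: 17.5
position: [567.7, 131.2, 301.3]
ee_rot: [-3.111, -0.435, -0.001]
ft_force: [0.1, -0.1, -3.0]
grip_width: 23.6
gripper_force: 60.0
```

>>> apply_moves:
  deltas: [0, 0, 6, 0, 0, 0, 12, 0, 0, 0, 16, 0, 0, 0, 18, 0, 0, 0, 19, 0, 0, 0, 19.7, 0, 0, 0, 20.2, 0, 0, 0, 20.5, 0, 0, 0, 20.5, 0, 0, 0, 20.5, 0, 0, 0, 20.5, 0]

```text
time_s: 18.6
position: [567.4, 131.1, 281.0]
ee_rot: [3.111, 0.435, 0.001]
ft_force: [-3.9, -0.7, 3.7]
grip_width: 23.7
gripper_force: 60.0
```

```bash
python3 -c "
from h import *
s=status.sense(); print(s['ft_force'],s['ft_torque'],s['position'])"
```

```text
[-3.87200183 -0.68476269  3.74999198] [0.14499038 0.38205258 0.04025276] [567.35958046 131.11480522 281.03179149]
```

Third stroke.

>>> apply_moves:
  deltas: [2, 0, 0, 0, 5, 0, 0, 0, 9, 0, 0, 0, 13, 0, 0, 0, 17, 0, 0, 0, 21, 0, 0, 0, 25, 0, 0, 0, 29, 0, 0, 0, 33, 0, 0, 0]

```text
time_s: 19.5
position: [599.3, 140.1, 280.9]
ee_rot: [3.111, 0.435, -0.001]
ft_force: [-5.0, -1.5, 6.4]
grip_width: 23.4
gripper_force: 60.0
```

>>> apply_moves:
  deltas: [4, 0, 0, 0, 8, 0, 0, 0, 12, 0, -0.1, 0, 16, 0, -0.2, 0, 20, 0, -0.2, 0, 24, 0, -0.2, 0, 28, 0, -0.3, 0, 32, 0, -0.3, 0, 36, 0, -0.4, 0, 40, 0, -0.4, 0, 43, 0, -0.4, 0, 43, 0, -0.4, 0]

```text
time_s: 20.7
position: [640.7, 152.0, 281.1]
ee_rot: [3.111, 0.435, 0.0]
ft_force: [-3.6, -0.4, 4.2]
grip_width: 23.5
gripper_force: 60.0
```

>>> apply_moves:
  deltas: [0, 0, -3, 0, 0, 0, -10, 0, 0, 0, -18, 0, 0, 0, -26, 0, 0, 0, -30, 0, 0, 0, -30, 0, 0, 0, -30, 0, 0, 0, -30, 0]

```text
time_s: 21.5
position: [640.2, 151.9, 310.7]
ee_rot: [-3.111, -0.435, 0.001]
ft_force: [-0.3, 0.2, -3.3]
grip_width: 23.4
gripper_force: 60.0
```

```bash
python3 - <<'E'
from h import *
# board c (571.5,-169.8) yaw .13 ; TCP 22 ahead of the file's middle
u=np.array([np.cos(.13),np.sin(.13)]); p=np.array([571.5,-169.8])+22*u; print(p)
goto(*p,300,.13)
E
```

```text
[ 593.31436166 -166.94804886]
t 21.50 meas [640.2 151.9 310.7] yaw 0.278 tilt [-0.0007 -0.    ] F [-0.3  0.2 -3.3] w 23.4
shift -132.5 293.8 10.7 turn 0.148
```

>>> apply_moves:
  deltas: [-4, 9, 0, 0, -14, 30, 0, 0.01, -27, 60, 0, 0.03, -41, 90, 0, 0.05, -55, 120, 0, 0.07, -69, 150, 0, 0.08, -83, 180, 0, 0.1, -97, 210, 0, 0.12, -111, 240, 0, 0.13, -121, 265, 0, 0.14, -128, 283, 0, 0.148, -132, 292, 0, 0.148, -132.5, 294, 0, 0.148, -132.5, 294, 0, 0.148, -132.5, 294, 0, 0.148, -132.5, 294, 0, 0.148]

```text
time_s: 23.1
position: [593.7, -166.1, 311.1]
ee_rot: [-3.135, -0.206, 0.0]
ft_force: [-1.3, -0.2, -2.8]
grip_width: 23.4
gripper_force: 60.0
```

>>> apply_moves:
  deltas: [0, 0, 10, 0, 0, 0, 30, 0, 0, 0, 55, 0, 0, 0, 80, 0, 0, 0, 98, 0, 0, 0, 107, 0, 0, 0, 111, 0, 0, 0, 112, 0, 0, 0, 112, 0, 0, 0, 112, 0]

```text
time_s: 24.1
position: [594.1, -167.3, 200.2]
ee_rot: [3.134, 0.204, 0.003]
ft_force: [-0.4, 1.0, -2.4]
grip_width: 23.3
gripper_force: 60.0
```

```bash
python3 - <<'E'
from h import *
import cv2
goto(593.3,-167,189.5,.13)
w=optics.read_camera('wrist')[:,:,::-1]
cv2.imwrite("pics/w3.png",w)
E
```

```text
t 24.10 meas [ 594.1 -167.3  200.2] yaw 0.130 tilt [ 0.0017 -0.0009] F [-0.4  1.  -2.4] w 23.3
shift -0.7 -0.4 10.7 turn -0.000
```

View pics/w3.png

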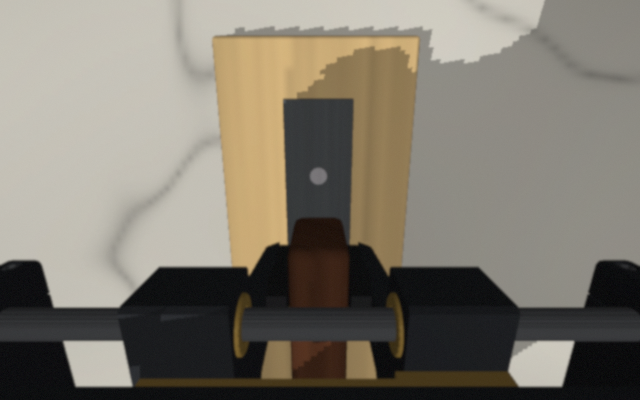

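The file is centred over the board and parallel to it: its blade end is at (318,99) and the board edge runs from (214,38) to (418,38). I'll lower it gently.

>>> apply_moves:
  deltas: [0, 0, 3, 0, 0, 0, 6, 0, 0, 0, 8, 0, 0, 0, 8.5, 0, 0, 0, 9, 0, 0, 0, 9.5, 0, 0, 0, 9.5, 0, 0, 0, 9.5, 0]

```text
time_s: 24.95
position: [593.6, -167.1, 189.7]
ee_rot: [3.135, 0.204, 0.0]
ft_force: [0.5, -0.1, -3.4]
grip_width: 23.2
gripper_force: 60.0
```

>>> apply_moves:
  deltas: [0, 0, 0.3, 0, 0, 0, 0.5, 0, 0, 0, 0.5, 0, 0, 0, 0.5, 0]

```text
time_s: 25.35
position: [593.6, -167.1, 189.2]
ee_rot: [3.135, 0.204, 0.0]
ft_force: [0.4, -0.2, -1.6]
grip_width: 23.7
gripper_force: 60.0
```

Touching. Down another 0.4 mm, then release.

>>> apply_moves:
  deltas: [0, 0, 0.2, 0, 0, 0, 0.4, 0, 0, 0, 0.4, 0, 0, 0, 0.4, 0]

```text
time_s: 25.75
position: [593.6, -167.1, 189.1]
ee_rot: [3.135, 0.204, 0.0]
ft_force: [-2.1, 1.3, 2.3]
grip_width: 23.3
gripper_force: 60.0
```

>>> apply_moves:
  deltas: [0, 0, 0, 0, 0, 0, 0, 0, 0, 0, 0, 0, 0, 0, 0, 0, 0, 0, 0, 0, 0, 0, 0, 0]
  fingers: 60

```text
time_s: 26.35
position: [593.6, -167.1, 188.7]
ee_rot: [-3.135, -0.204, -0.0]
ft_force: [-0.0, -0.2, -0.2]
grip_width: 60.1
gripper_force: 0.0
```

>>> apply_moves:
  deltas: [0, 0, -5, 0, 0, 0, -15, 0, 0, 0, -35, 0, 0, 0, -60, 0, 0, 0, -90, 0, 0, 0, -120, 0, 0, 0, -140, 0, 0, 0, -150, 0, 0, 0, -150, 0, 0, 0, -150, 0, 0, 0, -150, 0]

```text
time_s: 27.45
position: [593.1, -166.9, 337.1]
ee_rot: [-3.134, -0.204, 0.004]
ft_force: [0.2, 0.2, -0.9]
grip_width: 60.0
gripper_force: 0.0
```

```bash
python3 - <<'E'
from workcell import optics
import cv2
a=optics.read_camera('scene')[:,:,::-1][120:320,140:420]
cv2.imwrite("pics/s4.png",cv2.resize(a,None,fx=2.8,fy=2.8))
E
```

```text
(no output)
```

View pics/s4.png

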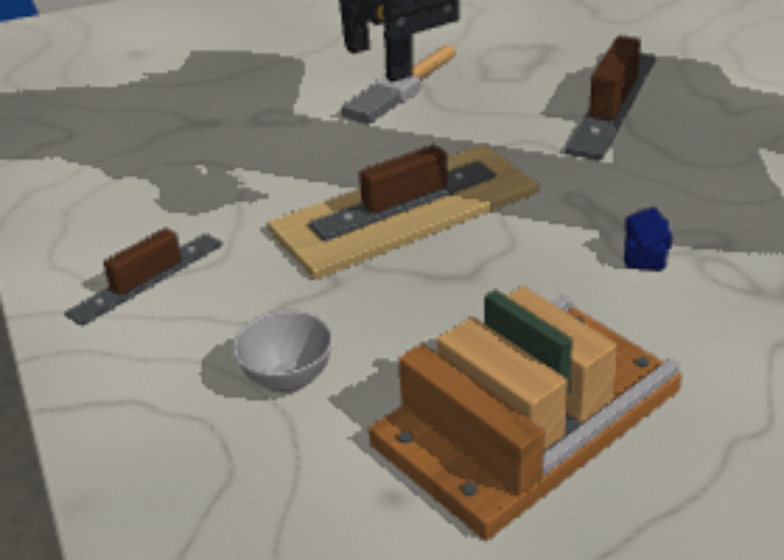

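The file lies flat along the middle of its board (crop 400,195), the sled is against the stop, and the bystanders look undisturbed. Handing in.

```bash
python3 -c "
from workcell import arm
print(arm.sign_off())"
```

```text
the job is handed in; nothing more can be done
None
```

I made three forward strokes, pressing at about 6.5–9.5 N, and lifted the file clear on both returns. I then laid it flat along the middle of its board and handed the job in at about 27.5 s; sign-off returned no verdict, so I don't know how it was judged.

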